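Slide the shot jar along the bench rail into its sprung keeper

TASK

Put the wide amber jar away in its keeper without lifting or tipping it: bring it up against the steel-faced rail before the brass mark, then push it along the rail to the robot's left, always touching the rail, past the red sprung catch until the catch has snapped fully out behind it. It is glass, so push gently, and stop by feel at the rubber bumper. Leave the other things alone and take the hand away.

Things in the scene. Friction and masses are not known exactly. Their poses are not given: they have to be found in the camera images.
- jar_center (a point): Squat round amber glass jar, flat black lid: body 92 mm across and 44 mm high with straight sides, lid 90 mm across, 58 mm high in all, 0.3 to 0.55 kg; too wide to grip. The point is on its axis, 29 mm above the bench. It stands upright, slides and turns freely; sliding it takes 0.5 to 2 N. Pushes on it, and its press on the rail, must stay below 20 N throughout.
- jar: The same jar: origin at the centre of its underside, z axis up, yaw means nothing. It starts off the rail, axis at rail x -125 to -90 mm, y -160 to -100 mm; touching the rail its axis is at rail x = -46 mm. Once its axis is past the brass mark (rail y above -50 mm) it must not come more than 6 mm off the rail.
- rack: The rail: straight bar fixed to the bench, 460 mm long, 45 mm high, 25 mm thick, wood with a steel face. Origin: middle of the face's lower edge, at bench level. y runs along the rail to the robot's left, the way the jar is to go; x points away from the robot into the bar, square to the face; the jar's side is -x. A brass mark on its top stands at y = -50 mm.
- catch (a joint): Red upright roller, 12 mm thick, 18 to 32 mm above the bench, in the keeper, on the lane's side away from the rail. Value in m: 0 = fully out (8 mm into the jar's 92 mm lane), about 0.008 as the widest part of the jar passes. Spring 3 to 5.5 N, square to the rail; passing it takes about 5 to 12 N along the rail. Jar meets it 58 mm short of home; it is out again in the last few mm.
- bumper (a joint): Black rubber bumper, end of the keeper. Value in m: 0 = untouched; yields at 0.7 N/mm to 0.008, then solid. At home the jar's leading side is 1 mm from it. The keeper (aluminium frame under 50 mm high: catch, bumper) is clamped somewhere along the rail's left part, place not measured: at home the jar's axis is at rail y = 90 to 130 mm, differing each time.
- dropper: Bystander: amber dropper bottle with a black top, 36 mm across, 110 mm high, origin at the centre of its underside; leave it alone.
- cup: Bystander: small open steel cup, 56 mm across, 35 mm high, origin at the centre of its underside; leave it alone.
- doming_block: Bystander: brass stepped weight behind the rail, 40 mm across, 50 mm high, origin at the centre of its underside; leave it alone.
Mind the look-alikes: they are no part of the job. What is meant by the jar is not blue or pink, and is the smaller of those in its own colour.

How it is judged:
On the way, in this order (a step that is already met when the one before it is completed fails the run):
1. the jar stands against the rail (within 4 mm), before the brass mark (x of jar_center in the frame of rack above -0.05 m and y of jar_center in the frame of rack below -0.05 m), for 0.1 s.
2. the jar pushes the catch back as it passes (5 mm or more) while on the rail (value of joint catch above 0.005 m and x of jar_center in the frame of rack above -0.052 m), for 0.1 s.
At the end, for the whole second after the job is handed in: The jar stands upright on the bench at rest in its keeper (axis 85 to 138 mm along the rail from its middle), within 6 mm of the rail, with the catch fully out again behind it (pushed back less than 2 mm), and the hand off it (y of jar_center in the frame of rack between 0.085 and 0.138 m and x of jar_center in the frame of rack above -0.052 m and value of joint catch below 0.002 m and height (world z) of jar_center below 0.033 m and angle between jar's own z axis and vertical below 0.05 rad and linear speed of jar below 0.01 m/s and contact force between the fingers and jar below 0.1 N); the robot touches nothing.
It fails at once if the robot pushes the jar with more than 20 N (contact force between the fingers and jar above 20 N).
It fails at once if the jar is pressed on the rail with more than 20 N (contact force between jar and rack above 20 N).
It fails at once if the jar strays more than 6 mm off the rail beyond the brass mark (y of jar_center in the frame of rack above -0.05 m and x of jar_center in the frame of rack below -0.052 m).
It fails at once if the jar is lifted more than 8 mm or tipped more than 10 degrees (height (world z) of jar_center above 0.037 m or angle between jar's own z axis and vertical above 0.18 rad).
It fails at once if another thing on the bench is moved more than 12 mm (distance of any of dropper, cup, doming_block from where it was at the start of the episode above 0.012 m).
It also fails if it takes over 70 s, if anything falls off the work surface, if the arm or the gripper's body presses on something with over 40 N, if the wrist force passes 120 N, or if a joint passes its speed limit or range.

ROBOT

A 7-joint arm with a two-finger parallel gripper is mounted at the origin on the work surface. World frame = base frame: x ahead of the robot, y to its left, z up, the work surface at z = 0. Lengths are in m, angles in rad, forces in N, time in s.
With the tool pointing down it reaches from about 0.4 to 0.9 m from the base axis. Payload 5.5 kg.
Tool frame: the origin (TCP) lies midway between the tips of the shut fingers; the grasp point (between the pads) lies 19 mm behind it; x points along the fingers, y is the direction in which the jaws open and shut, and the axes are right-handed (so a half turn about x gives the same grasp; the last joint's range is limited). The gripper opens to 92 mm and grips with 3 to 60 N. Pads are 19 mm wide; open, the fingers measure 130 mm over their backs; the gripper's body (75 mm by 190 mm) begins 47 mm behind the grasp point.
Start: joints at [1.482, 0.501, -0.427, 1.55, 0.221, 1.138, -0.21], TCP at [0.224, -0.61, 0.227] pointing down, gripper open.
Joint ranges: [-2.88, 2.88], [-0.31, 2.03], [-1.54, 1.56], [0.2, 2.42], [-1.41, 4.55], [0.19, 2.02], [-2.57, 2.57]. Speed limits (rad/s): [2.57, 2.57, 3.14, 3.14, 3.14, 3.14, 3.14].

INTERFACE

Orientations are given as a rotation vector (axis times angle).
In Python, from workcell import * gives the robot as it stands. The module is installed in compiled form; this text tells all that it offers.
- The arm moves only by the tool move_arm, never from a script. Its arguments are lists of equal length, an entry for each row: "offset": the shift along the world's x, y, z in mm, a list of three; "spin": the turn about the world's z in degrees. In form: {"offset": [[x, y, z], ...], "spin": [spin, ...]}. A call has 1 to 10 rows; each row is the pose to reach, as a shift and turn from the pose measured when the call began; what a row does not reach only later rows make up. A row lasts 1/12 s, in which the tool goes at most 41.7 mm and 7.16 degrees, less where a joint would pass 70% of its speed; a pose out of reach is approached as far as the arm can. A call with a gripper value outside its range is refused whole. "claw" is the closure, from 0 (fully open) to 1 (shut), set as the call begins (left out, the last holds). The fingers move at their own pace and stop on an object; "force" is the grip in N (left out, the last holds). Time passes only in rows, so rows that repeat a pose let the fingers close. It gives the time, the measured TCP pose, the force and the opening at its end, in the units of the state.
- observe(): the state, without advancing time (a new reading comes with each control period).
- camera(name): name is "scene" or "side" or "wrist"; returns the picture (480x640x3 uint8, red, green, blue); there is no depth.
- camera_model(name): a dict with "camera_matrix" (3x3 intrinsics, pixels), "dist_coeffs" ([k1, k2, p1, p2, k3] as OpenCV has them; the pictures are not rectified), "origin" and "rotation" of the camera in the world. Camera axes: x right, y up, looking along -z (the intrinsics and any distortion apply to the point x, -y, -z); pixel columns grow to the right and rows downward; lengths in m; the calibration is good to about 2 mm. A picture is of the moment at which its call begins: read the wrist's pose just before it. camera_model takes no time and is no camera call; for the wrist camera it gives the pose at the moment of the call.
- job_done(): hands the job in, once; it reports no verdict.
The state is a dict: "t": time; "qpos": joint angles; "joint_vel": joint speeds; "tau": joint torques, N m; "tcp_pos": TCP position; "eef_rot": TCP orientation; "ft_force": force on the tool from outside, world axes, zero at the start; "ft_torque": the same for the moment, N m; "grip_width": opening from 0.0 (shut) to 1.0 (fully open).
Only numpy, scipy, OpenCV 4.12 (cv2) and the standard library are available. Lean on these libraries where they do the work, as an engineer would, in place of code of your own. Each camera call takes 0.05 s, during which the arm holds its last target.

## Working session

There is one attempt and no reset: what is moved stays moved. The work goes in short steps, Python scripts to look and compute and a tool call to move; the robot and the scene stay as the last step left them, time stands still between calls to the robot, and variables do not carry over. Pictures are saved under pics/ and viewed, and the job is handed in when it is done.

Besides the shell and the picture viewer there is one more tool, called after "Emit:" as name([rows], argument=value, ...), one row to a line, values as JSON. move_arm: Moves the arm, as the interface text tells. Its arguments: {"type":"object","properties":{"offset":{"type":"array","items":{"type":"array","items":{"type":"number"}}},"spin":{"type":"array","items":{"type":"number"}},"claw":{"type":"number"},"force":{"type":"number"}},"required":["offset","spin"]}

```bash
mkdir -p pics
python3 - <<'E'
from workcell import *
import cv2,numpy as np
s=observe();print(s)
for n in("scene","side"):
    cv2.imwrite(f"pics/{n}0.png",camera(n)[:,:,::-1])
    m=camera_model(n);print(n,m)
E
```

```text
{'t': 0.0, 'qpos': array([ 1.4821958 ,  0.50185574, -0.42674918,  1.55147391,  0.22080158,
        1.13827782, -0.21034728]), 'joint_vel': array([ 0.00091945,  0.00024742,  0.00071324,  0.00042236, -0.00084491,
        0.00013749, -0.00120783]), 'tau': array([-5.74714468e-04, -5.66589761e+01, -5.81642702e+00, -2.79105574e+01,
       -6.85216114e-02,  3.07641516e-02,  1.94072613e-04]), 'tcp_pos': array([ 0.22367376, -0.60954753,  0.22565974]), 'eef_rot': array([ 2.03053169,  0.36293043, -2.03113993]), 'ft_force': array([ 0.89624433, -0.42844077,  0.01891179]), 'ft_torque': array([-0.02383406,  0.03691082,  0.0189077 ]), 'grip_width': 1.0001783703050382}
scene {'camera_matrix': array([[466.62010557,   0.        , 320.60336754],
       [  0.        , 466.62010557, 244.54429106],
       [  0.        ,   0.        ,   1.        ]]), 'dist_coeffs': array([-0.02417168,  0.        ,  0.        ,  0.        ,  0.        ]), 'origin': array([1.05467251, 0.5457813 , 0.53601632]), 'rotation': array([0.39146056, 1.22200553, 2.22963605])}
side {'camera_matrix': array([[539.01888503,   0.        , 324.0375693 ],
       [  0.        , 539.01888503, 238.74164747],
       [  0.        ,   0.        ,   1.        ]]), 'dist_coeffs': array([0.02729168, 0.        , 0.        , 0.        , 0.        ]), 'origin': array([0.21502123, 0.35098702, 0.65685031]), 'rotation': array([ 0.34690197, -0.88070645, -2.27087443])}
```

View pics/scene0.png

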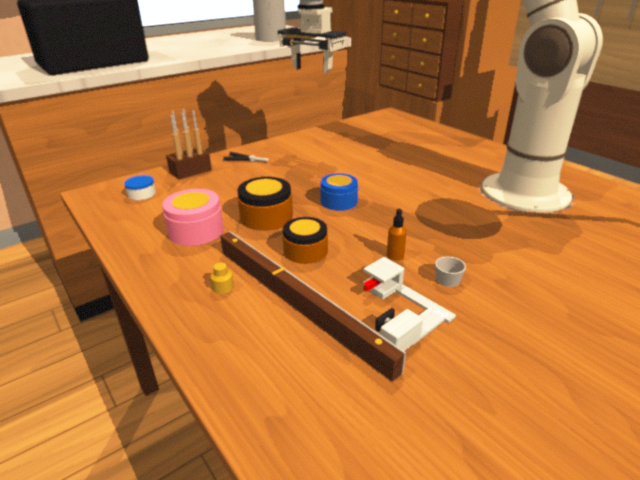

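View pics/side0.png

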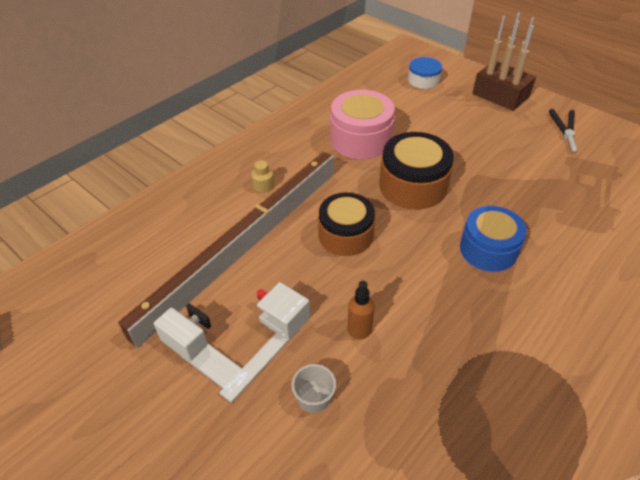

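In scene, the amber jars are at (305,240), which is smaller, and (265,203), which is larger. There are also blue jars at (339,190) and (140,187) and a pink one at (193,217). In side, the amber jars are at (346,223) and (416,168). The smaller amber jar fits the description, so I'll confirm it in a crop and measure it.

```bash
cat > h.py <<'E'
from workcell import *
import cv2,numpy as np
from scipy.spatial.transform import Rotation as R
def ray(m,uv):
    p=cv2.undistortPoints(np.array(uv,float).reshape(-1,1,2),m["camera_matrix"],m["dist_coeffs"]).reshape(-1,2)
    d=np.c_[p[:,0],-p[:,1],-np.ones(len(p))]
    return np.array(m["origin"]),R.from_rotvec(m["rotation"]).apply(d)
def onz(m,uv,z):
    o,d=ray(m,uv); return o+d*((z-o[2])/d[:,2])[:,None]
def tri(ms,uvs):
    A=np.zeros((3,3));b=np.zeros(3);L=[]
    for m,uv in zip(ms,uvs):
        o,d=ray(m,[uv]);d=d[0]/np.linalg.norm(d[0]);P=np.eye(3)-np.outer(d,d);A+=P;b+=P@o;L.append((o,P))
    x=np.linalg.solve(A,b);return x,[np.linalg.norm(P@(x-o))*1000 for o,P in L]
def proj(m,X):
    Rm=R.from_rotvec(m["rotation"]);c=Rm.inv().apply(np.atleast_2d(X)-m["origin"])
    c=c*[1,-1,-1]
    return cv2.projectPoints(c,np.zeros(3),np.zeros(3),m["camera_matrix"],m["dist_coeffs"])[0].reshape(-1,2)
E
python3 - <<'E'
from h import *
ims={n:cv2.imread(f"pics/{n}0.png") for n in("scene","side")}
a=cv2.resize(ims["scene"][170:390,190:470],None,fx=2.5,fy=2.5,interpolation=cv2.INTER_CUBIC);cv2.imwrite("pics/c_scene.png",a)
a=cv2.resize(ims["side"][140:420,110:400],None,fx=2,fy=2,interpolation=cv2.INTER_CUBIC);cv2.imwrite("pics/c_side.png",a)
E
```

```text
(no output)
```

View pics/c_scene.png

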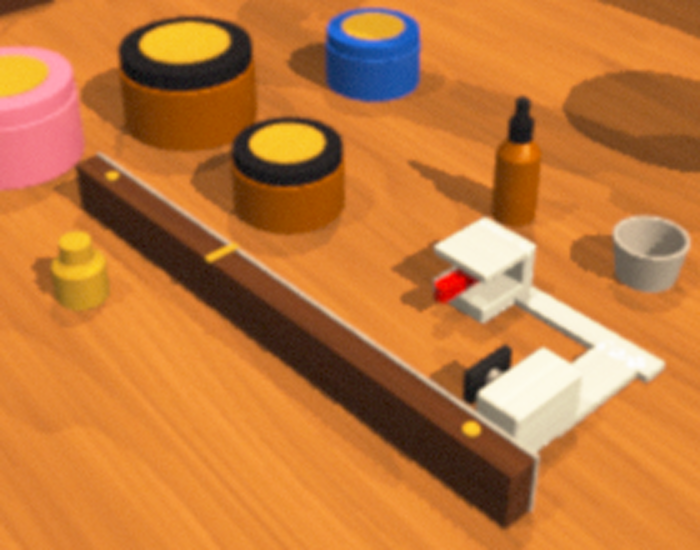

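View pics/c_side.png

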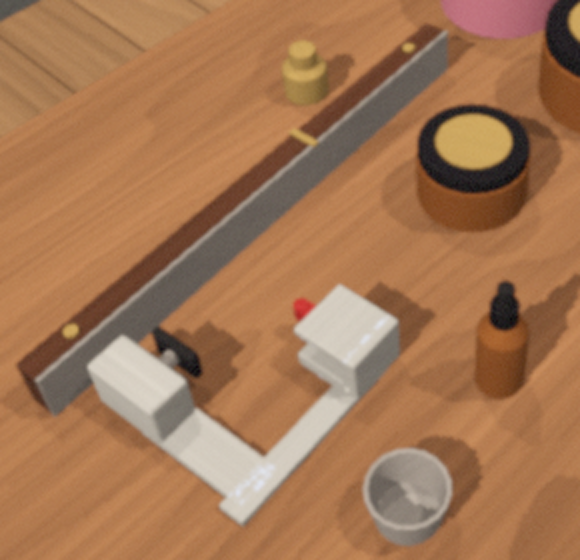

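The crops confirm it: the smaller amber jar is at scene (305,240) and side (346,223). The steel face of the rail faces it. The catch is at scene (371,284) and side (262,295), and the bumper is at scene (385,320) and side (198,316).

Run:
```python
from h import *
ms={n:camera_model(n) for n in("scene","side")}
ims={n:cv2.imread(f"pics/{n}0.png") for n in("scene","side")}
def blobs(n,lo,hi,box,amin=6):
    x0,y0,x1,y1=box
    hsv=cv2.cvtColor(ims[n],cv2.COLOR_BGR2HSV)[y0:y1,x0:x1]
    k=cv2.inRange(hsv,np.array(lo),np.array(hi))
    N,l,st,c=cv2.connectedComponentsWithStats(k)
    return [(c[i]+[x0,y0],st[i,4]) for i in range(1,N) if st[i,4]>=amin],k
# gold
for n,box in(("scene",(215,215,400,360)),("side",(120,140,400,330))):
    print(n,[(c.round(1).tolist(),int(a)) for c,a in blobs(n,(18,110,130),(32,255,255),box)[0]])
    print(n,"red",[(c.round(1).tolist(),int(a)) for c,a in blobs(n,(0,200,90),(4,255,255),box)[0]],[(c.round(1).tolist(),int(a)) for c,a in blobs(n,(174,150,90),(180,255,255),box)[0]])
for n,p in(("scene",(305,228)),("side",(346,211)),("side",(145,306)),("side",(262,209)),("side",(262,295)),("scene",(371,284)),("side",(235,250)),("scene",(235,240)),("scene",(310,253)),("side",(346,240))):
    print(n,p,cv2.cvtColor(ims[n],cv2.COLOR_BGR2HSV)[p[1],p[0]])
```

```text
scene [([304.4, 226.8], 409), ([234.3, 240.0], 13), ([222.6, 278.5], 477), ([278.1, 270.5], 40), ([378.1, 341.3], 35)]
scene red [([370.1, 284.0], 111)] []
side [([397.2, 150.3], 74), ([261.1, 176.4], 484), ([313.8, 163.4], 20), ([346.4, 210.3], 836), ([261.9, 208.5], 46), ([145.0, 305.0], 39)]
side red [] []
scene (305, 228) [ 22 209 248]
side (346, 211) [ 20 133 203]
side (145, 306) [ 20 135 202]
side (262, 209) [ 20 138 198]
side (262, 295) [  1 190 197]
scene (371, 284) [  1 255 232]
side (235, 250) [10 39 99]
scene (235, 240) [ 22 213 242]
scene (310, 253) [ 15 255 159]
side (346, 240) [ 12 183 127]
```

Run:
```python
from h import *
ms={n:camera_model(n) for n in("scene","side")}
M=[ms["scene"],ms["side"]]
P={}
for k,a,b in(("label",(304.4,226.8),(346.4,210.3)),("dotR",(234.3,240),(313.8,163.4)),("mark",(278.1,270.5),(261.9,208.5)),("dotL",(378.1,341.3),(145,305)),("catch",(370.1,284),(261.5,295))):
    P[k],r=tri(M,(a,b));print(k,P[k].round(4),np.round(r,1),"z45:",[onz(m,[u],.045)[0,:2].round(4).tolist() for m,u in zip(M,(a,b))],"z58:",[onz(m,[u],.058)[0,:2].round(4).tolist() for m,u in zip(M,(a,b))])
# steel-face lines in the side view
im=cv2.imread("pics/side0.png");hsv=cv2.cvtColor(im,cv2.COLOR_BGR2HSV)
k=((hsv[:,:,1]<75)&(hsv[:,:,2]>60)&(hsv[:,:,2]<175)).astype(np.uint8)
roi=np.zeros_like(k);cv2.fillPoly(roi,[np.array([(120,330),(325,150),(342,155),(342,185),(150,350),(120,350)])],1)
k&=roi
top=[];bot=[]
for x in range(215,330):
    ys=np.where(k[:,x])[0]
    if len(ys)>8: top.append((x,ys.min()-.5));bot.append((x,ys.max()+.5))
for nm,pts,z in(("top",top,.045),("bot",bot,0)):
    W=onz(ms["side"],pts,z)[:,:2]
    for _ in range(3):
        vx,vy,x0,y0=cv2.fitLine(W.astype(np.float32),cv2.DIST_HUBER,0,.0005,.0005).ravel()
        e=(W-[x0,y0])@[-vy,vx]; W=W[abs(e)<.003]
    print(nm,len(W),"dir",vx,vy,"ang",np.degrees(np.arctan2(vy,vx)),"pt",x0,y0,"sd",e.std())
d=P["dotL"][:2]-P["dotR"][:2];print("dots ang",np.degrees(np.arctan2(d[1],d[0])),np.linalg.norm(d),"mark along",(P["mark"][:2]-P["dotR"][:2])@d/np.linalg.norm(d))
np.save("k.npy",k)
```

```text
label [ 0.6008 -0.1231  0.0583] [0.4 0.4] z45: [[0.5881, -0.1424], [0.6091, -0.1331]] z58: [[0.6004, -0.1241], [0.6007, -0.1228]]
dotR [ 0.7281 -0.1839  0.0462] [0.4 0.4] z45: [[0.7272, -0.1864], [0.7288, -0.1844]] z58: [[0.7358, -0.167], [0.7179, -0.1731]]
mark [ 0.7142 -0.045   0.0453] [0.4 0.4] z45: [[0.7139, -0.0458], [0.7141, -0.0447]] z58: [[0.7229, -0.0302], [0.7035, -0.0363]]
dotL [0.6942 0.1951 0.0463] [0. 0.] z45: [[0.6932, 0.1942], [0.6952, 0.1947]] z58: [[0.7028, 0.2035], [0.685, 0.1981]]
catch [0.5965 0.0694 0.0298] [0.7 0.7] z45: [[0.6104, 0.0846], [0.5877, 0.0756]] z58: [[0.6222, 0.0968], [0.5797, 0.0814]]
top 112 dir 0.086527094 -0.9962495 ang -85.03615 pt 0.7071218 -0.06501636 sd 0.0005522819358660147
bot 115 dir 0.089215904 -0.99601233 ang -84.88149 pt 0.70469904 -0.05759314 sd 0.00044622097479589726
dots ang 95.11204137856659 0.38048190810438476 mark along 0.13958966245393115
```

```bash
cat >> h.py <<'E'
RX=np.array([.9961,.0882]);RY=np.array([-.0882,.9961]);O=np.array([.6992,.0045])
def w2r(p): p=np.asarray(p)[...,:2]-O; return np.stack([p@RX,p@RY],-1)*1000
E
python3 - <<'E'
from h import *
ms={n:camera_model(n) for n in("scene","side")}
M=[ms["scene"],ms["side"]]
def go(k,a,b):
    p,r=tri(M,(a,b));print(k,p.round(4),"rail mm",w2r(p).round(1),np.round(r,1))
go("label",(304.4,226.8),(346.4,210.3))
go("biglabel",(264.5,187.5),(418,152))
go("pinklabel",(191,201),(362,107))
go("bluelabel",(339.5,181),(497,225))
go("dropper tip",(399,211),(363,284))
go("dropper base",(396.5,257),(360,334))
go("cup",(450,265),(314,378))
go("bumper",(385,320),(199,316))
go("catch",(370.1,284),(261.5,295))
s=observe();Rm=R.from_rotvec(s["eef_rot"]).as_matrix();print(Rm.round(3))
m=camera_model("wrist");print(m["origin"]-s["tcp_pos"]);print(Rm.T@R.from_rotvec(m["rotation"]).as_matrix())
cv2.imwrite("pics/w0.png",camera("wrist")[:,:,::-1])
E
```

```text
label [ 0.6008 -0.1231  0.0583] rail mm [-109.2 -118.4] [0.4 0.4]
biglabel [ 0.589  -0.2957  0.0773] rail mm [-136.3 -289.3] [0.6 0.6]
pinklabel [ 0.7469 -0.338   0.0764] rail mm [  17.4 -345.4] [0.1 0.1]
bluelabel [ 0.4074 -0.2522  0.0568] rail mm [-313.3 -229.9] [1. 1.]
dropper tip [0.4667 0.003  0.104 ] rail mm [-231.8   19. ] [0.5 0.5]
dropper base [ 0.4629  0.0055 -0.0045] rail mm [-235.3   21.8] [1.1 1.1]
cup [0.4476 0.1202 0.0365] rail mm [-240.4  137.5] [3.5 3.5]
bumper [0.6376 0.1512 0.0259] rail mm [-48.4 151.6] [0.6 0.6]
catch [0.5965 0.0694 0.0298] rail mm [-96.5  73.7] [0.7 0.7]
[[-0.001  0.345 -0.939]
 [ 0.002 -0.939 -0.345]
 [-1.    -0.002 -0.   ]]
[0.07941956 0.02843623 0.15756618]
[[-1.07483872e-03  3.10654192e-01 -9.50522392e-01]
 [ 9.99999380e-01  5.79124833e-05 -1.11185945e-03]
 [-2.90356686e-04 -9.50522998e-01 -3.10654061e-01]]
```

View pics/w0.png

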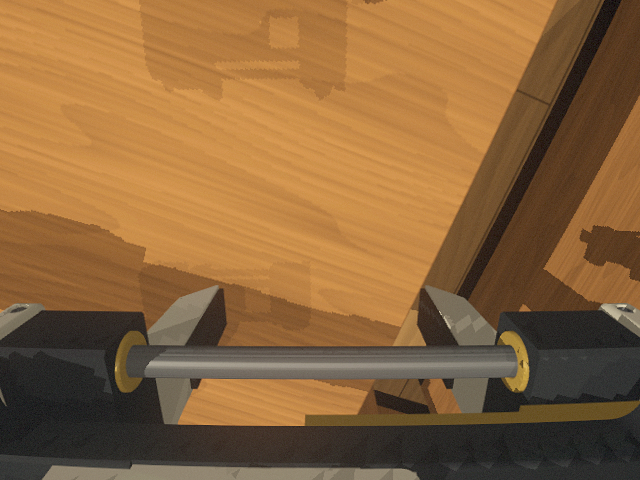

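Everything checks out:
- **Rail:** the dots are 380 mm apart and the mark is at -50.4 mm. Heights come out around 45 mm for the rail and 58 mm for the lid.
- **Jar:** at rail (-109, -118), within the stated range.
- **Keeper:** the catch at 74 mm and the bumper at 150 mm give a home of about 103 mm.

Plan: shut the fingers and use their flat side face to push the jar square onto the rail. Then spin and push along the rail with the face tilted about 15° toward it.

Emit:
move_arm([
  [20,32,0],
  [40,64,0],
  [60,96,0],
  [80,128,0],
  [100,160,0],
  [120,192,0],
  [140,224,0],
  [160,256,0],
  [180,288,0],
  [200,320,0],
], spin=[-2,-4,-6,-8,-10,-12,-14,-15,-15,-15], claw=1, force=10)

```text
t: 0.98
tcp_pos: [0.4242, -0.288, 0.2259]
eef_rot: [2.176, 0.099, -2.176]
ft_force: [0.9, -0.5, 0.4]
grip_width: 0.331
```

Emit:
move_arm([
  [20,32,0],
  [40,64,-10],
  [60,96,-35],
  [80,125,-60],
  [95,155,-85],
  [100,160,-110],
  [100,160,-120],
  [100,160,-120],
], spin=[0,0,0,0,0,0,0,0])

```text
t: 1.65
tcp_pos: [0.5218, -0.1269, 0.103]
eef_rot: [2.169, 0.104, -2.183]
ft_force: [-0.7, -0.1, 0.2]
grip_width: 0.01
```

```bash
cat > st.py <<'E'
from h import *
s=observe();Rm=R.from_rotvec(s["eef_rot"]).as_matrix()
print("t",round(s["t"],2),"tcp",s["tcp_pos"].round(4),"rail",w2r(s["tcp_pos"]).round(1),"push ang",np.degrees(np.arctan2(-Rm[1,2],-Rm[0,2])).round(2),"down",Rm[:,0].round(3),"ft",s["ft_force"].round(2),"grip",round(s["grip_width"],3),"q",s["qpos"].round(2))
E
python3 st.py
python3 - <<'E'
from h import *
cv2.imwrite("pics/w1.png",camera("wrist")[:,:,::-1])
E
```

```text
t 1.65 tcp [ 0.5218 -0.1269  0.103 ] rail [-188.3 -115.2] push ang 5.27 down [-0.006  0.003 -1.   ] ft [-0.74 -0.08  0.23] grip 0.01 q [ 0.64  0.5  -0.56  1.93  0.35  0.82 -1.59]
```

View pics/w1.png

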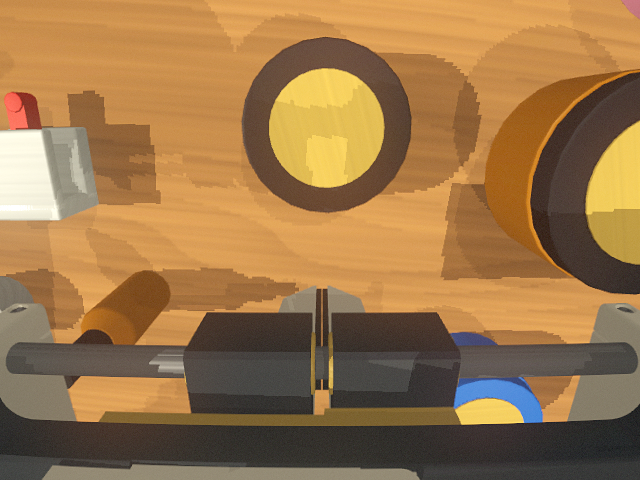

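The wrist view shows the jar's lid centred ahead of the shut fingers at (326,126). The dropper at (150,290) is clear to the left and the big jar is clear to the right. I'll go down now.

Emit:
move_arm([
  [0,-3,-25],
  [0,-3,-50],
  [0,-3,-70],
  [0,-3,-83],
  [0,-3,-87],
  [0,-3,-87],
  [0,-3,-87],
], spin=[0,0,0,0,0,0,0])

```text
t: 2.28
tcp_pos: [0.5236, -0.1322, 0.019]
eef_rot: [2.174, 0.098, -2.179]
ft_force: [0.5, -1.2, 1.0]
grip_width: 0.004
```

```bash
python3 st.py
```

```text
t 2.28 tcp [ 0.5236 -0.1322  0.019 ] rail [-187.  -120.7] push ang 5.1 down [-0.002  0.001 -1.   ] ft [ 0.54 -1.2   1.  ] grip 0.004 q [ 0.58  0.63 -0.48  1.95  0.45  0.67 -1.67]
```

Emit:
move_arm([
  [6,2.5,-3],
  [12,3,-3],
  [16,3.5,-3],
  [18,3.5,-3],
  [20,3.7,-3],
  [22,3.9,-3],
  [24,4,-3],
  [26,4.2,-3],
  [28,4.4,-3],
  [30,4.6,-3],
], spin=[0,0,0,0,0,0,0,0,0,0])

```text
t: 3.12
tcp_pos: [0.5534, -0.1276, 0.0157]
eef_rot: [2.174, 0.098, -2.18]
ft_force: [-1.2, 0.7, -1.8]
grip_width: 0.005
```

```bash
python3 st.py;  python3 - <<'E'
from h import *
cv2.imwrite("pics/s2.png",camera("side")[140:420,110:450,::-1])
E
```

```text
t 3.12 tcp [ 0.5534 -0.1276  0.0157] rail [-156.9 -118.7] push ang 5.09 down [-0.003  0.001 -1.   ] ft [-1.16  0.67 -1.83] grip 0.005 q [ 0.55  0.67 -0.48  1.89  0.46  0.7  -1.68]
```

View pics/s2.png

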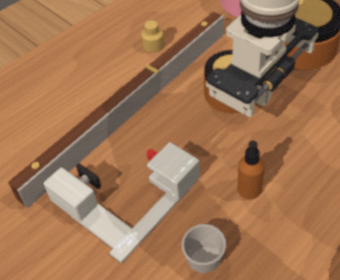

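The side view shows the hand at the jar at (245,75) in the crop, with the bystanders clear. I'll keep pushing toward the rail.

Emit:
move_arm([
  [2.5,0.2,0],
  [5,0.4,0],
  [7.5,0.6,0],
  [10,0.9,0],
  [12.5,1.1,0],
  [15,1.3,0],
  [17.5,1.5,0],
  [20,1.8,0],
  [22.5,2,0],
  [25,2.2,0],
], spin=[0,0,0,0,0,0,0,0,0,0])

```text
t: 4.0
tcp_pos: [0.5793, -0.1252, 0.0158]
eef_rot: [2.174, 0.098, -2.179]
ft_force: [-2.2, 0.2, 0.4]
grip_width: 0.003
```

Emit:
move_arm([
  [2.5,0.2,0],
  [5,0.4,0],
  [7.5,0.6,0],
  [9.5,0.8,0],
  [11.5,1,0],
  [13.5,1.2,0],
  [15.5,1.4,0],
  [17,1.5,0],
  [18.5,1.6,0],
  [20,1.8,0],
], spin=[0,0,0,0,0,0,0,0,0,0])

```text
t: 4.83
tcp_pos: [0.5994, -0.1235, 0.0158]
eef_rot: [2.174, 0.098, -2.179]
ft_force: [-2.3, -0.3, -0.4]
grip_width: 0.001
```

```bash
python3 st.py;  python3 - <<'E'
from h import *
im=camera("wrist")[:,:,::-1].copy()
cv2.imwrite("pics/w3.png",im)
E
```

```text
t 4.83 tcp [ 0.5994 -0.1235  0.0158] rail [-110.7 -118.7] push ang 5.09 down [-0.002  0.001 -1.   ] ft [-2.32 -0.27 -0.38] grip 0.001 q [ 0.51  0.72 -0.47  1.77  0.45  0.76 -1.68]
```

View pics/w3.png

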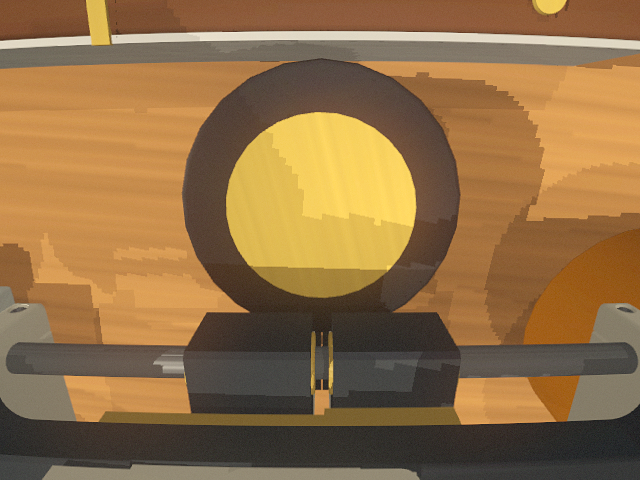

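```bash
cat > jw.py <<'E'
from h import *
import sys
def jarw(save=None):
    m=camera_model("wrist");s=observe();im=camera("wrist")[:,:,::-1].copy()
    if save: cv2.imwrite(save,im)
    hsv=cv2.cvtColor(im,cv2.COLOR_BGR2HSV)
    k=cv2.inRange(hsv,np.array((20,120,110)),np.array((33,255,255)))
    N,l,st,c=cv2.connectedComponentsWithStats(k)
    best=None
    for i in range(1,N):
        if st[i,4]>3000:
            cn=cv2.findContours((l==i).astype(np.uint8),0,1)[0][0]
            h=cv2.convexHull(cn);
            W=onz(m,h.reshape(-1,2),.058)[:,:2].astype(np.float32)
            (cx,cy),r=cv2.minEnclosingCircle(W)
            print("label px",c[i].round(0),"box",st[i,:4],"centre rail",w2r([cx,cy]).round(1),"world",round(cx,4),round(cy,4),"r mm",round(r*1000,1), "rel tcp rail",(w2r([cx,cy])-w2r(s["tcp_pos"])).round(1))
    return m,im
if __name__=="__main__": jarw(sys.argv[1] if len(sys.argv)>1 else None)
E
python3 - <<'E'
from jw import *
m,im=jarw()
# steel top strip edges
g=im.astype(int)
for x in(150,320,500,600):
    print(x,[tuple(g[y,x]) for y in range(26,74,3)])
E
```

```text
label px [321. 204.] box [226 112 191 186] centre rail [ -53.8 -119. ] world 0.6561 -0.1188 r mm 30.3 rel tcp rail [56.5 -0.4]
150 [(np.int64(48), np.int64(76), np.int64(124)), (np.int64(54), np.int64(76), np.int64(121)), (np.int64(48), np.int64(73), np.int64(110)), (np.int64(146), np.int64(167), np.int64(181)), (np.int64(190), np.int64(210), np.int64(219)), (np.int64(191), np.int64(212), np.int64(221)), (np.int64(106), np.int64(122), np.int64(134)), (np.int64(93), np.int64(110), np.int64(121)), (np.int64(92), np.int64(107), np.int64(117)), (np.int64(95), np.int64(111), np.int64(120)), (np.int64(93), np.int64(108), np.int64(118)), (np.int64(94), np.int64(111), np.int64(117)), (np.int64(93), np.int64(108), np.int64(119)), (np.int64(68), np.int64(128), np.int64(184)), (np.int64(76), np.int64(132), np.int64(189)), (np.int64(75), np.int64(134), np.int64(191))]
320 [(np.int64(60), np.int64(90), np.int64(140)), (np.int64(55), np.int64(85), np.int64(131)), (np.int64(116), np.int64(134), np.int64(154)), (np.int64(199), np.int64(218), np.int64(225)), (np.int64(198), np.int64(217), np.int64(22
[... 1292 characters left out ...]
(137)), (np.int64(56), np.int64(91), np.int64(143)), (np.int64(57), np.int64(89), np.int64(143)), (np.int64(59), np.int64(86), np.int64(137)), (np.int64(44), np.int64(77), np.int64(124)), (np.int64(200), np.int64(220), np.int64(227)), (np.int64(197), np.int64(217), np.int64(226)), (np.int64(201), np.int64(221), np.int64(228)), (np.int64(103), np.int64(118), np.int64(130)), (np.int64(106), np.int64(123), np.int64(132)), (np.int64(107), np.int64(123), np.int64(135)), (np.int64(108), np.int64(125), np.int64(135)), (np.int64(72), np.int64(116), np.int64(163)), (np.int64(63), np.int64(116), np.int64(168)), (np.int64(63), np.int64(110), np.int64(164)), (np.int64(86), np.int64(157), np.int64(216))]
```

Run:
```python
from h import *
m=camera_model("wrist")
print("face top",w2r(onz(m,[(150,43.5),(320,42),(500,44.5),(600,48.5)],.045)).round(1))
print("face bottom",w2r(onz(m,[(150,64),(500,63.5)],0)).round(1))
```

```text
face top [[  -2.4  -65. ]
 [  -2.6 -118.7]
 [  -2.5 -175.7]
 [  -2.4 -209.2]]
face bottom [[  -2.4  -45. ]
 [  -2.  -196.4]]
```

By the wrist view the jar is 51 mm from the face, so about 5 mm remains. From here I'll go slowly and by feel.

Emit:
move_arm([
  [0.8,0.1,0],
  [1.6,0.1,0],
  [2.4,0.2,0],
  [3,0.3,0],
  [3.6,0.3,0],
  [4,0.3,0],
], spin=[0,0,0,0,0,0])

```text
t: 5.43
tcp_pos: [0.6039, -0.1231, 0.0159]
eef_rot: [2.175, 0.098, -2.178]
ft_force: [-2.7, 0.2, 0.1]
grip_width: 0.003
```

Emit:
move_arm([
  [0.4,0,0],
  [0.8,0.1,0],
  [1.2,0.1,0],
], spin=[0,0,0])

```text
t: 5.68
tcp_pos: [0.6051, -0.123, 0.0159]
eef_rot: [2.175, 0.099, -2.178]
ft_force: [-2.0, -0.2, -0.7]
grip_width: 0.001
```

```bash
python3 st.py; python3 jw.py pics/w4.png
```

```text
t 5.68 tcp [ 0.6051 -0.123   0.0159] rail [-105.  -118.7] push ang 5.1 down [-0.001  0.001 -1.   ] ft [-1.99 -0.24 -0.68] grip 0.001 q [ 0.51  0.73 -0.47  1.76  0.45  0.76 -1.68]
label px [321. 204.] box [226 112 191 186] centre rail [ -48.6 -119.1] world 0.6613 -0.1184 r mm 30.3 rel tcp rail [56.4 -0.4]
```

Emit:
move_arm([
  [0.4,0,0],
  [0.8,0.1,0],
  [0.8,0.1,0],
], spin=[0,0,0])

```text
t: 5.98
tcp_pos: [0.6054, -0.1229, 0.0158]
eef_rot: [2.174, 0.098, -2.179]
ft_force: [-4.5, 0.2, 2.2]
grip_width: 0.004
```

Emit:
move_arm([
  [0.4,0,0],
  [0.8,0.1,0],
  [0.8,0.1,0],
], spin=[0,0,0])

```text
t: 6.23
tcp_pos: [0.6054, -0.123, 0.0157]
eef_rot: [2.172, 0.098, -2.181]
ft_force: [-6.1, -0.6, 3.6]
grip_width: 0.003
```

The jar is firmly on the rail: force rose to about 6 N and motion stopped. I'll back off, lift over, and swing to the jar's right-hand side.

Emit:
move_arm([
  [-6,0,0],
  [-15,0,0],
  [-25,0,10],
  [-25,0,40],
  [-25,0,70],
  [-20,-5,90],
  [-10,-20,90],
  [10,-40,90],
  [30,-60,90],
  [44,-63,90],
], spin=[0,0,0,7,14,21,28,35,42,49])

```text
t: 7.07
tcp_pos: [0.6508, -0.1921, 0.1062]
eef_rot: [1.649, 0.839, -1.655]
ft_force: [0.1, -1.6, 0.1]
grip_width: 0.006
```

Emit:
move_arm([
  [0,0,0],
  [0,0,0],
  [0,0,0],
  [0,0,0],
  [0,0,0],
  [0,0,0],
], spin=[7,14,21,26,26,26])

```text
t: 7.57
tcp_pos: [0.6509, -0.1922, 0.1063]
eef_rot: [1.335, 1.114, -1.337]
ft_force: [-0.5, -0.4, -0.1]
grip_width: 0.006
```

```bash
sed -i 's/O=np.array(.*/O=np.array([.6968,.0043])/' h.py; python3 st.py; python3 jw.py pics/w5.png
```

```text
t 7.57 tcp [ 0.6509 -0.1922  0.1063] rail [ -63.1 -191.7] push ang 79.95 down [ 0.003 -0.006 -1.   ] ft [-0.54 -0.4  -0.09] grip 0.006 q [ 0.77  0.79 -0.81  1.56  0.63  1.06 -0.38]
label px [526.  94.] box [481  61  90  68] centre rail [  66.3 -126.6] world 0.774 -0.116 r mm 24.3 rel tcp rail [129.3  65. ]
label px [317. 135.] box [261  77 113 116] centre rail [ -45.7 -119.2] world 0.6618 -0.1185 r mm 30.4 rel tcp rail [17.4 72.5]
label px [302. 417.] box [ 99 407 360  19] centre rail [-124.2 -298.6] world 0.5994 -0.3041 r mm 128.4 rel tcp rail [ -61.1 -107. ]
```

View pics/w5.png

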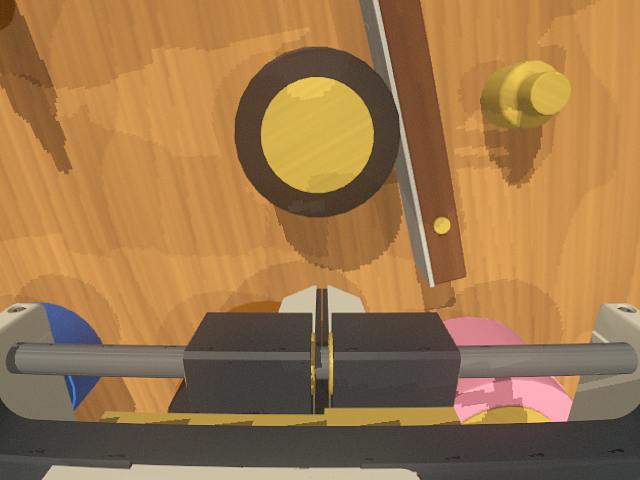

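The wrist view shows the jar at (317,135) touching the steel face, at rail (-45.7, -119.2). I'll descend behind it.

Emit:
move_arm([
  [0,6,0],
  [0,7,-30],
  [0,7,-60],
  [0,7,-80],
  [0,7,-91],
  [0,7,-91],
  [0,7,-91],
], spin=[0,0,0,0,0,0,0])

```text
t: 8.2
tcp_pos: [0.6512, -0.1845, 0.0156]
eef_rot: [1.335, 1.114, -1.337]
ft_force: [0.6, -0.1, -0.6]
grip_width: 0.005
```

```bash
python3 st.py; python3 jw.py pics/w6.png
```

```text
t 8.2 tcp [ 0.6512 -0.1845  0.0156] rail [ -62.1 -184.1] push ang 79.94 down [ 0.003 -0.005 -1.   ] ft [ 0.65 -0.09 -0.56] grip 0.005 q [ 0.72  0.89 -0.73  1.6   0.71  0.93 -0.44]
label px [607. 105.] box [563  54  77 103] centre rail [  46.4 -122.7] world 0.7538 -0.1138 r mm 17.4 rel tcp rail [108.5  61.3]
label px [318. 170.] box [220  73 197 196] centre rail [ -45.8 -119.2] world 0.6617 -0.1185 r mm 30.3 rel tcp rail [16.3 64.9]
label px [302. 417.] box [100 407 361  19] centre rail [ -86.2 -208.2] world 0.6293 -0.2107 r mm 72.0 rel tcp rail [-24.1 -24.2]
```

Emit:
move_arm([
  [-0.3,4,0],
  [-0.6,7,0],
  [-0.8,9,0],
  [-0.9,10.3,0],
  [-1,11.6,0],
  [-1.1,12.9,0],
  [-1.3,14.3,0],
  [-1.4,16,0],
  [-1.6,18,0],
  [-1.8,20,0],
], spin=[0,0,0,0,0,0,0,0,0,0])

```text
t: 9.08
tcp_pos: [0.6499, -0.1652, 0.0166]
eef_rot: [1.336, 1.112, -1.337]
ft_force: [-2.1, -3.2, 2.5]
grip_width: 0.002
```

```bash
python3 st.py; python3 jw.py pics/w7.png
```

```text
t 9.08 tcp [ 0.6499 -0.1652  0.0166] rail [ -61.7 -164.7] push ang 79.9 down [ 0.005 -0.006 -1.   ] ft [-2.1  -3.17  2.49] grip 0.002 q [ 0.7   0.88 -0.74  1.61  0.71  0.93 -0.48]
label px [608. 150.] box [563 104  77  99] centre rail [  46.8 -117.9] world 0.7538 -0.109 r mm 18.6 rel tcp rail [108.4  46.8]
label px [326. 204.] box [231 112 190 185] centre rail [ -45.9 -110.8] world 0.6609 -0.1101 r mm 30.4 rel tcp rail [15.8 53.9]
label px [303. 417.] box [ 99 407 362  19] centre rail [ -86.4 -189.9] world 0.6275 -0.1925 r mm 72.9 rel tcp rail [-24.8 -25.2]
```

The push is gentle, about 4 N, and the jar stays on the rail. I'll continue.

Emit:
move_arm([
  [-0.2,2.5,0],
  [-0.4,5,0],
  [-0.7,7.5,0],
  [-0.9,10,0],
  [-1.1,12.5,0],
  [-1.3,15,0],
  [-1.6,17.5,0],
  [-1.8,20,0],
  [-2,22.5,0],
  [-2.2,25,0],
], spin=[0,0,0,0,0,0,0,0,0,0])

```text
t: 9.97
tcp_pos: [0.6476, -0.1389, 0.0165]
eef_rot: [1.336, 1.114, -1.336]
ft_force: [-1.0, -3.4, 1.0]
grip_width: 0.003
```

Emit:
move_arm([
  [-0.2,2.5,0],
  [-0.4,5,0],
  [-0.7,7.5,0],
  [-0.9,10,0],
  [-1.1,12.5,0],
  [-1.3,15,0],
  [-1.6,17.5,0],
  [-1.8,20,0],
  [-2,22.5,0],
  [-2.2,25,0],
], spin=[0,0,0,0,0,0,0,0,0,0])

```text
t: 10.8
tcp_pos: [0.6453, -0.1137, 0.0165]
eef_rot: [1.335, 1.114, -1.336]
ft_force: [-2.1, -3.0, 1.8]
grip_width: 0.006
```

```bash
python3 st.py; python3 jw.py pics/w8.png
```

```text
t 10.8 tcp [ 0.6453 -0.1137  0.0165] rail [ -61.7 -113. ] push ang 79.95 down [ 0.004 -0.006 -1.   ] ft [-2.14 -2.97  1.79] grip 0.006 q [ 0.64  0.86 -0.74  1.66  0.71  0.91 -0.56]
label px [326. 204.] box [232 112 190 185] centre rail [-45.8 -59.1] world 0.6563 -0.0586 r mm 30.3 rel tcp rail [15.9 53.9]
label px [611. 256.] box [570 212  70  98] centre rail [  46.9 -104.6] world 0.7528 -0.0957 r mm 21.9 rel tcp rail [108.6   8.4]
label px [303. 417.] box [102 407 358  19] centre rail [ -85.6 -137.5] world 0.6236 -0.1402 r mm 71.8 rel tcp rail [-23.9 -24.5]
```

View pics/w8.png

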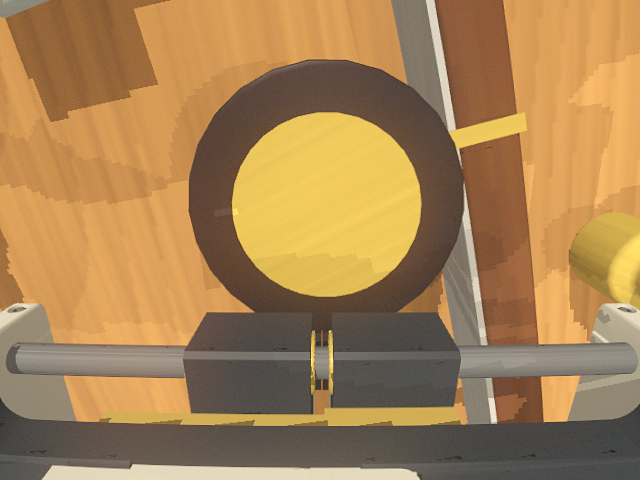

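The wrist view shows the jar at (326,204) on the rail, just before the brass mark at (488,131). I'll push on past it.

Emit:
move_arm([
  [-0.2,2.5,0],
  [-0.4,5,0],
  [-0.7,7.5,0],
  [-0.9,10,0],
  [-1.1,12.5,0],
  [-1.3,15,0],
  [-1.6,17.5,0],
  [-1.8,20,0],
  [-2,22.5,0],
  [-2.2,25,0],
], spin=[0,0,0,0,0,0,0,0,0,0])

```text
t: 11.68
tcp_pos: [0.643, -0.0874, 0.0165]
eef_rot: [1.335, 1.115, -1.335]
ft_force: [-1.2, -2.7, 1.2]
grip_width: 0.007
```

Emit:
move_arm([
  [-0.2,2.5,0],
  [-0.4,5,0],
  [-0.7,7.5,0],
  [-0.9,10,0],
  [-1.1,12.5,0],
  [-1.3,15,0],
  [-1.6,17.5,0],
  [-1.8,20,0],
  [-2,22.5,0],
  [-2.2,25,0],
], spin=[0,0,0,0,0,0,0,0,0,0])

```text
t: 12.52
tcp_pos: [0.6407, -0.0623, 0.0165]
eef_rot: [1.335, 1.115, -1.335]
ft_force: [-0.5, -3.0, 0.5]
grip_width: 0.006
```

Emit:
move_arm([
  [-0.2,2.5,0],
  [-0.4,5,0],
  [-0.7,7.5,0],
  [-0.9,10,0],
  [-1.1,12.5,0],
  [-1.3,15,0],
  [-1.6,17.5,0],
  [-1.8,20,0],
  [-2,22.5,0],
  [-2.2,25,0],
], spin=[0,0,0,0,0,0,0,0,0,0])

```text
t: 13.35
tcp_pos: [0.6384, -0.0371, 0.0165]
eef_rot: [1.335, 1.115, -1.335]
ft_force: [-2.2, -3.3, 1.0]
grip_width: 0.007
```

```bash
python3 st.py; python3 jw.py pics/w9.png
```

```text
t 13.35 tcp [ 0.6384 -0.0371  0.0165] rail [-61.8 -36.1] push ang 79.99 down [ 0.004 -0.005 -1.   ] ft [-2.21 -3.33  0.98] grip 0.007 q [ 0.53  0.84 -0.74  1.7   0.72  0.89 -0.69]
label px [327. 204.] box [232 112 190 185] centre rail [-45.7  17.7] world 0.6497 0.0179 r mm 30.3 rel tcp rail [16.  53.8]
label px [303. 417.] box [100 407 360  19] centre rail [-86.3 -60.5] world 0.6162 -0.0636 r mm 72.3 rel tcp rail [-24.5 -24.4]
```

View pics/w9.png

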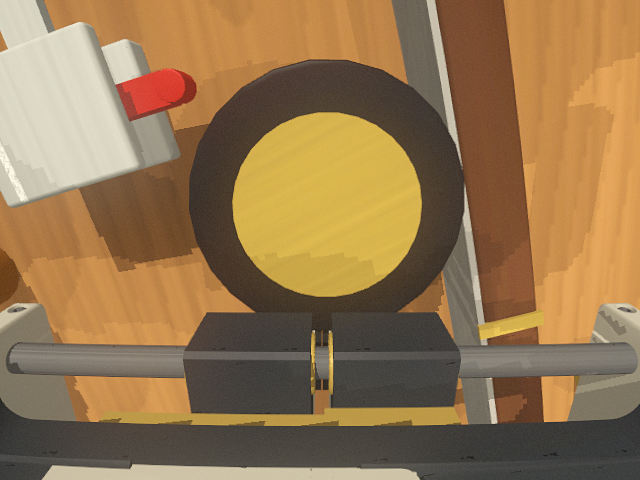

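Run:
```python
from h import *
m=camera_model("wrist")
print("roller centre, tip",w2r(onz(m,[(176,86),(195,88)],.032)).round(1))
print("block corner",w2r(onz(m,[(94,24),(141,163),(20,205)],.05)).round(1))
```

```text
roller centre, tip [[-87.1  70.8]
 [-80.8  68.3]]
block corner [[ -99.2   91.6]
 [-101.2   48.6]
 [-149.1   47.2]]
```

The roller is at rail y ≈ 71. First contact should come with the jar at about 43 mm, and home should be at about 101–103 mm.

Emit:
move_arm([
  [-0.2,2.5,0],
  [-0.4,5,0],
  [-0.7,7.5,0],
  [-0.9,10,0],
  [-1.1,12.5,0],
  [-1.3,15,0],
  [-1.5,17,0],
  [-1.7,19,0],
  [-1.8,20.5,0],
  [-1.9,22,0],
], spin=[0,0,0,0,0,0,0,0,0,0])

```text
t: 14.23
tcp_pos: [0.6364, -0.014, 0.0165]
eef_rot: [1.335, 1.116, -1.335]
ft_force: [-0.1, -2.9, 0.5]
grip_width: 0.001
```

Emit:
move_arm([
  [-0.1,1,0],
  [-0.2,2,0],
  [-0.3,3,0],
  [-0.4,4,0],
  [-0.4,5,0],
  [-0.5,6,0],
], spin=[0,0,0,0,0,0])

```text
t: 14.73
tcp_pos: [0.6361, -0.0112, 0.0165]
eef_rot: [1.334, 1.112, -1.338]
ft_force: [-0.6, -9.0, 2.0]
grip_width: 0.004
```

```bash
python3 st.py; python3 jw.py pics/w10.png
```

```text
t 14.73 tcp [ 0.6361 -0.0112  0.0165] rail [-61.8 -10.1] push ang 79.92 down [ 0.004 -0.008 -1.   ] ft [-0.63 -9.05  1.95] grip 0.004 q [ 0.49  0.84 -0.74  1.71  0.72  0.88 -0.74]
label px [327. 205.] box [232 113 190 185] centre rail [-45.7  43.5] world 0.6474 0.0436 r mm 30.3 rel tcp rail [16.1 53.6]
label px [303. 417.] box [ 99 407 362  19] centre rail [-86.5 -35. ] world 0.6137 -0.0382 r mm 72.8 rel tcp rail [-24.7 -24.9]
```

The jar has met the catch at 43.5 mm, as predicted. Force is 9 N with about 3 mm of compliance. I'll continue in small steps.

Emit:
move_arm([
  [-0.1,1,0],
  [-0.2,2,0],
  [-0.3,3,0],
  [-0.4,4,0],
  [-0.4,5,0],
], spin=[0,0,0,0,0])

```text
t: 15.2
tcp_pos: [0.6359, -0.0101, 0.0165]
eef_rot: [1.332, 1.107, -1.342]
ft_force: [-0.8, -9.2, 3.0]
grip_width: 0.008
```

Emit:
move_arm([
  [-0.1,1,0],
  [-0.2,2,0],
  [-0.3,3,0],
  [-0.4,4,0],
  [-0.4,5,0],
  [-0.5,6,0],
], spin=[0,0,0,0,0,0])

```text
t: 15.7
tcp_pos: [0.6355, -0.0079, 0.0166]
eef_rot: [1.33, 1.102, -1.346]
ft_force: [-1.9, -10.8, 3.3]
grip_width: 0.005
```

```bash
python3 st.py; python3 jw.py pics/w11.png
```

```text
t 15.7 tcp [ 0.6355 -0.0079  0.0166] rail [-62.1  -6.8] push ang 79.63 down [ 0.003 -0.018 -1.   ] ft [ -1.86 -10.79   3.31] grip 0.005 q [ 0.47  0.83 -0.73  1.71  0.72  0.89 -0.76]
label px [327. 206.] box [232 114 191 185] centre rail [-45.7  46.9] world 0.6472 0.047 r mm 30.4 rel tcp rail [16.4 53.6]
label px [303. 417.] box [100 407 361  19] centre rail [-86.6 -31.5] world 0.6133 -0.0347 r mm 72.8 rel tcp rail [-24.6 -24.8]
```

View pics/w11.png

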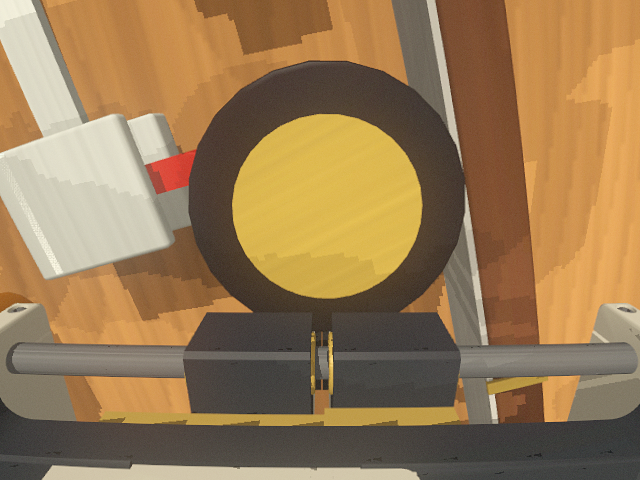

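Emit:
move_arm([
  [-0.1,1.5,0],
  [-0.3,3,0],
  [-0.4,4,0],
  [-0.4,5,0],
  [-0.5,6,0],
  [-0.6,6.8,0],
  [-0.7,7.5,0],
], spin=[0,0,0,0,0,0,0])

```text
t: 16.33
tcp_pos: [0.6348, -0.0039, 0.0166]
eef_rot: [1.328, 1.097, -1.35]
ft_force: [-1.6, -9.8, 2.8]
grip_width: 0.006
```

```bash
python3 st.py; python3 jw.py
```

```text
t 16.33 tcp [ 0.6348 -0.0039  0.0166] rail [-62.4  -2.7] push ang 79.5 down [ 0.002 -0.023 -1.   ] ft [-1.6  -9.84  2.82] grip 0.006 q [ 0.46  0.83 -0.73  1.71  0.72  0.89 -0.77]
label px [328. 206.] box [233 114 191 185] centre rail [-45.8  51. ] world 0.6467 0.0511 r mm 30.4 rel tcp rail [16.7 53.8]
label px [302. 417.] box [ 99 407 362  19] centre rail [-87.5 -27.9] world 0.6121 -0.0312 r mm 73.2 rel tcp rail [-25.  -25.1]
```

Emit:
move_arm([
  [-0.1,1.5,0],
  [-0.3,3,0],
  [-0.4,4,0],
  [-0.4,5,0],
  [-0.5,6,0],
  [-0.6,7,0],
  [-0.7,8,0],
  [-0.8,8.7,0],
  [-0.8,9.4,0],
], spin=[0,0,0,0,0,0,0,0,0])

```text
t: 17.13
tcp_pos: [0.6339, 0.0017, 0.0167]
eef_rot: [1.325, 1.093, -1.355]
ft_force: [-2.1, -10.9, 4.1]
grip_width: 0.005
```

```bash
python3 st.py; python3 jw.py pics/w12.png
```

```text
t 17.13 tcp [0.6339 0.0017 0.0167] rail [-62.9   2.9] push ang 79.36 down [ 0.001 -0.027 -1.   ] ft [ -2.11 -10.85   4.09] grip 0.005 q [ 0.45  0.83 -0.73  1.71  0.72  0.89 -0.78]
label px [329. 207.] box [234 114 191 186] centre rail [-45.7  56.6] world 0.6463 0.0566 r mm 30.3 rel tcp rail [17.2 53.7]
label px [303. 417.] box [101 407 360  19] centre rail [-87.2 -21.5] world 0.6118 -0.0248 r mm 72.8 rel tcp rail [-24.3 -24.4]
```

Emit:
move_arm([
  [0,1.5,0],
  [0,3,0],
  [-0.1,4,0],
  [-0.2,5,0],
  [-0.2,6,0],
  [-0.3,7,0],
  [-0.3,8,0],
  [-0.4,9,0],
  [-0.5,10,0],
], spin=[0,0,0,0,0,0,0,0,0])

```text
t: 17.93
tcp_pos: [0.633, 0.0077, 0.0167]
eef_rot: [1.322, 1.088, -1.36]
ft_force: [-2.4, -10.8, 4.3]
grip_width: 0.01
```

```bash
python3 st.py; python3 jw.py pics/w13.png
```

```text
t 17.93 tcp [0.633  0.0077 0.0167] rail [-63.3   9. ] push ang 79.22 down [-0.001 -0.033 -0.999] ft [ -2.39 -10.76   4.25] grip 0.01 q [ 0.44  0.83 -0.73  1.71  0.73  0.89 -0.8 ]
label px [329. 207.] box [234 115 191 185] centre rail [-45.6  62.7] world 0.6458 0.0627 r mm 30.4 rel tcp rail [17.6 53.7]
label px [303. 417.] box [ 99 407 362  19] centre rail [-88.4 -15.7] world 0.6101 -0.0192 r mm 73.5 rel tcp rail [-25.1 -24.7]
```

View pics/w13.png

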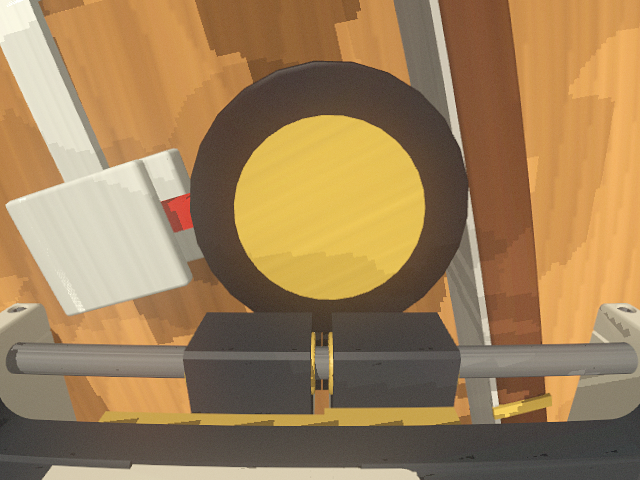

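The catch is pushed well back, with the red only just visible at (178,213), and the jar stays on the rail. I'll continue.

Emit:
move_arm([
  [0,1.5,0],
  [0,3,0],
  [-0.1,4,0],
  [-0.2,5,0],
  [-0.2,6,0],
  [-0.3,7,0],
  [-0.3,8,0],
  [-0.4,9,0],
  [-0.5,10,0],
], spin=[0,0,0,0,0,0,0,0,0])

```text
t: 18.73
tcp_pos: [0.632, 0.0144, 0.0167]
eef_rot: [1.32, 1.084, -1.364]
ft_force: [-2.4, -10.9, 5.6]
grip_width: 0.008
```

```bash
python3 st.py; python3 jw.py pics/w14.png
```

```text
t 18.73 tcp [0.632  0.0144 0.0167] rail [-63.6  15.8] push ang 79.1 down [-0.002 -0.037 -0.999] ft [ -2.42 -10.87   5.65] grip 0.008 q [ 0.42  0.83 -0.72  1.71  0.73  0.9  -0.82]
label px [330. 207.] box [234 115 192 185] centre rail [-45.7  69.5] world 0.6452 0.0695 r mm 30.4 rel tcp rail [17.9 53.7]
label px [303. 417.] box [100 407 361  19] centre rail [-88.5  -9. ] world 0.6094 -0.0125 r mm 73.4 rel tcp rail [-24.9 -24.8]
```

Emit:
move_arm([
  [0,1.5,0],
  [0,3,0],
  [-0.1,4,0],
  [-0.2,5,0],
  [-0.2,6,0],
  [-0.3,7,0],
  [-0.3,8,0],
  [-0.4,9,0],
], spin=[0,0,0,0,0,0,0,0])

```text
t: 19.45
tcp_pos: [0.6311, 0.0207, 0.0168]
eef_rot: [1.317, 1.081, -1.368]
ft_force: [-2.6, -9.4, 4.2]
grip_width: 0.004
```

```bash
python3 st.py; python3 jw.py pics/w15.png
```

```text
t 19.45 tcp [0.6311 0.0207 0.0168] rail [-64.   22.1] push ang 79.0 down [-0.004 -0.041 -0.999] ft [-2.63 -9.41  4.21] grip 0.004 q [ 0.41  0.83 -0.72  1.71  0.73  0.9  -0.83]
label px [331. 207.] box [235 115 192 186] centre rail [-45.7  75.9] world 0.6446 0.0758 r mm 30.4 rel tcp rail [18.3 53.8]
label px [304. 417.] box [ 99 407 362  19] centre rail [-89.3  -2.6] world 0.6081 -0.0061 r mm 73.8 rel tcp rail [-25.3 -24.7]
```

Emit:
move_arm([
  [0,1.5,0],
  [0,3,0],
  [0,4,0],
  [-0.1,5,0],
  [-0.1,6,0],
  [-0.1,7,0],
  [-0.2,8,0],
  [-0.2,9,0],
], spin=[0,0,0,0,0,0,0,0])

```text
t: 20.17
tcp_pos: [0.6303, 0.0276, 0.0169]
eef_rot: [1.315, 1.079, -1.371]
ft_force: [-3.1, -8.4, 4.4]
grip_width: 0.007
```

```bash
python3 st.py; python3 jw.py pics/w16.png
```

```text
t 20.17 tcp [0.6303 0.0276 0.0169] rail [-64.2  29.1] push ang 78.94 down [-0.005 -0.045 -0.999] ft [-3.08 -8.35  4.36] grip 0.007 q [ 0.39  0.83 -0.72  1.71  0.73  0.9  -0.84]
label px [331. 208.] box [235 115 193 186] centre rail [-45.7  82.9] world 0.644 0.0828 r mm 30.3 rel tcp rail [18.6 53.8]
label px [305. 417.] box [ 99 407 362  19] centre rail [-89.7   4.2] world 0.6071 0.0005 r mm 73.9 rel tcp rail [-25.4 -24.9]
```

Emit:
move_arm([
  [0,1.5,0],
  [0,3,0],
  [0,4,0],
  [-0.1,5,0],
  [-0.1,6,0],
  [-0.1,7,0],
  [-0.2,8,0],
], spin=[0,0,0,0,0,0,0])

```text
t: 20.8
tcp_pos: [0.6294, 0.0344, 0.0169]
eef_rot: [1.313, 1.078, -1.374]
ft_force: [-2.3, -6.9, 3.4]
grip_width: 0.004
```

```bash
python3 st.py; python3 jw.py pics/w17.png
```

```text
t 20.8 tcp [0.6294 0.0344 0.0169] rail [-64.5  35.9] push ang 78.9 down [-0.007 -0.047 -0.999] ft [-2.29 -6.94  3.44] grip 0.004 q [ 0.38  0.83 -0.72  1.71  0.73  0.91 -0.86]
label px [331. 208.] box [236 115 192 186] centre rail [-45.6  89.7] world 0.6435 0.0897 r mm 30.4 rel tcp rail [18.9 53.8]
label px [303. 417.] box [ 99 407 362  19] centre rail [-89.9  11.2] world 0.6063 0.0076 r mm 74.0 rel tcp rail [-25.4 -24.7]
```

View pics/w17.png

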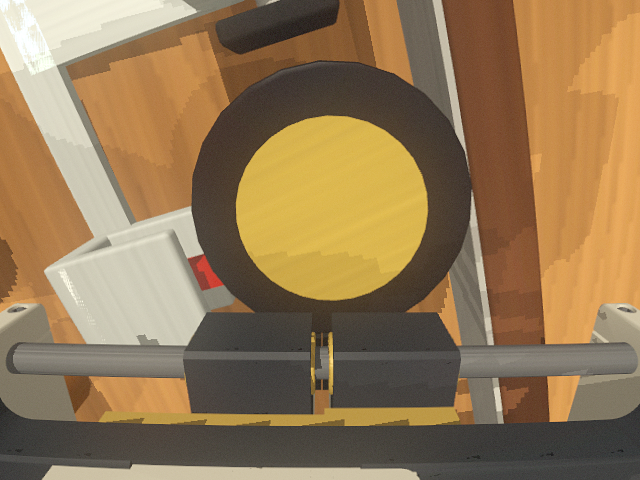

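The wrist view shows the bumper at (280,25) just ahead of the jar, and the catch at (210,275) easing out behind it. I'll do the last stretch by feel.

Emit:
move_arm([
  [0,1.5,0],
  [0,3,0],
  [0,4,0],
  [-0.1,5,0],
  [-0.1,6,0],
  [-0.1,7,0],
  [-0.1,7.5,0],
], spin=[0,0,0,0,0,0,0])

```text
t: 21.43
tcp_pos: [0.6286, 0.0419, 0.0169]
eef_rot: [1.312, 1.078, -1.375]
ft_force: [-2.3, -4.9, 3.8]
grip_width: 0.005
```

```bash
python3 st.py; python3 jw.py pics/w18.png
```

```text
t 21.43 tcp [0.6286 0.0419 0.0169] rail [-64.6  43.4] push ang 78.92 down [-0.008 -0.048 -0.999] ft [-2.28 -4.94  3.83] grip 0.005 q [ 0.37  0.83 -0.72  1.71  0.73  0.91 -0.87]
label px [332. 207.] box [236 115 192 186] centre rail [-45.7  97.4] world 0.6427 0.0973 r mm 30.4 rel tcp rail [18.9 54. ]
label px [305. 417.] box [101 407 360  19] centre rail [-89.2  19.4] world 0.6063 0.0158 r mm 73.4 rel tcp rail [-24.6 -24. ]
```

View pics/w18.png

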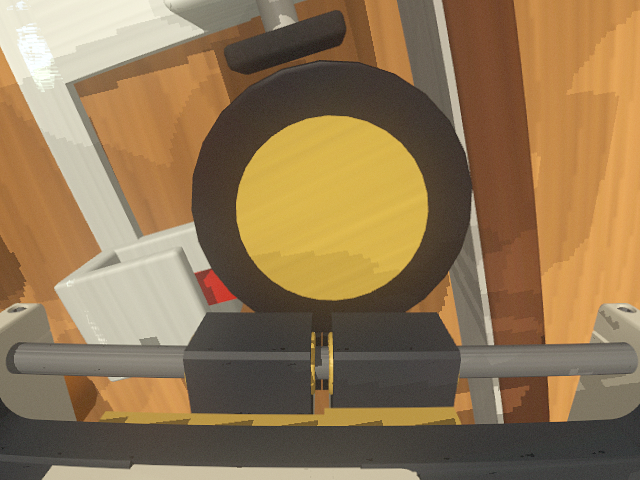

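Emit:
move_arm([
  [0,1.2,0],
  [0,2,0],
  [0,2.8,0],
  [0,3.5,0],
  [0,4,0],
], spin=[0,0,0,0,0])

```text
t: 21.9
tcp_pos: [0.6284, 0.0462, 0.0169]
eef_rot: [1.311, 1.079, -1.375]
ft_force: [-1.5, -3.5, 2.7]
grip_width: 0.001
```

Emit:
move_arm([
  [0,1,0],
  [0,2,0],
  [0,2.5,0],
], spin=[0,0,0])

```text
t: 22.15
tcp_pos: [0.6282, 0.0477, 0.0169]
eef_rot: [1.31, 1.077, -1.376]
ft_force: [-1.2, -7.4, 3.6]
grip_width: 0.002
```

```bash
python3 st.py; python3 jw.py pics/w19.png
```

```text
t 22.15 tcp [0.6282 0.0477 0.0169] rail [-64.5  49.3] push ang 78.91 down [-0.009 -0.049 -0.999] ft [-1.2  -7.38  3.62] grip 0.002 q [ 0.36  0.83 -0.72  1.71  0.73  0.91 -0.88]
label px [331. 208.] box [235 115 193 186] centre rail [-45.7 103.3] world 0.6422 0.1031 r mm 30.3 rel tcp rail [18.8 54. ]
label px [303. 417.] box [ 99 407 361  19] centre rail [-90.1  24.7] world 0.6048 0.0209 r mm 73.9 rel tcp rail [-25.7 -24.6]
```

View pics/w19.png

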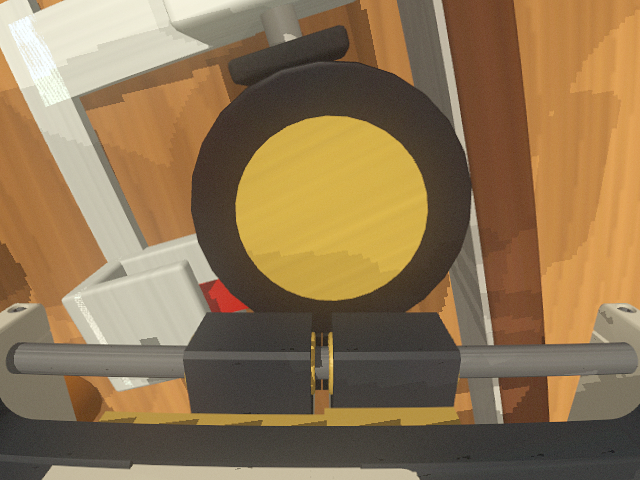

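Force rose from 3.5 to 7.4 N with the jar at 103 mm, so it's at the bumper. The red catch shows at (228,297) behind the jar's widest part. I'll back off gently and look.

Emit:
move_arm([
  [0,-1,0],
  [0,-3,0],
  [0,-6,0],
  [0,-12,0],
  [0,-20,0],
  [1,-30,0],
  [2,-40,0],
  [2,-50,0],
  [2,-50,15],
  [2,-50,40],
], spin=[0,0,0,0,0,0,0,0,0,0])

```text
t: 23.03
tcp_pos: [0.6279, -0.0044, 0.0552]
eef_rot: [1.308, 1.079, -1.382]
ft_force: [-0.2, 0.9, 0.2]
grip_width: 0.003
```

```bash
python3 st.py; python3 jw.py pics/w20.png
```

```text
t 23.03 tcp [ 0.6279 -0.0044  0.0552] rail [-69.4  -2.6] push ang 78.79 down [-0.014 -0.05  -0.999] ft [-0.23  0.91  0.24] grip 0.003 q [ 0.46  0.78 -0.75  1.7   0.68  0.96 -0.77]
label px [302.  60.] box [220   0 165 135] centre rail [-45.7 103.5] world 0.6422 0.1034 r mm 30.3 rel tcp rail [ 23.7 106.2]
label px [304. 417.] box [ 99 407 362  19] centre rail [-112.8  -66. ] world 0.5902 -0.0714 r mm 99.6 rel tcp rail [-43.5 -63.4]
```

View pics/w20.png

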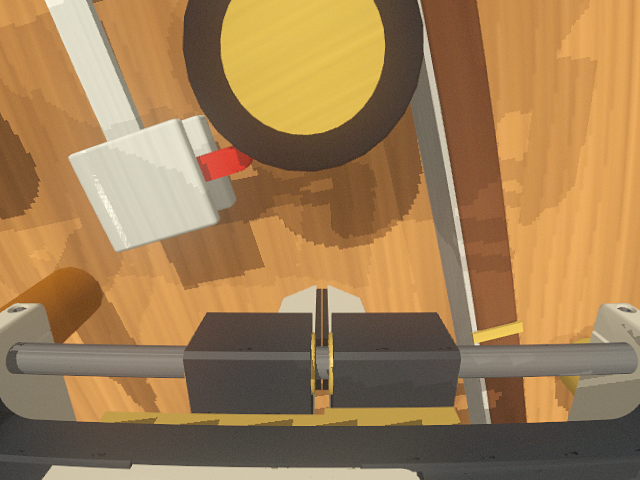

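The wrist view shows the jar still on the rail at y = 103.5 mm, with the red catch extended at (230,162) behind it. I'll clear the hand fully and check from the fixed cameras.

Emit:
move_arm([
  [0,-10,35],
  [0,-30,70],
  [0,-60,100],
  [-10,-95,120],
  [-20,-130,140],
  [-30,-165,150],
  [-40,-200,150],
  [-40,-200,150],
], spin=[0,0,0,0,0,0,0,0])

```text
t: 23.75
tcp_pos: [0.59, -0.2136, 0.2137]
eef_rot: [1.317, 1.062, -1.385]
ft_force: [-0.2, -1.7, -1.5]
grip_width: 0.004
```

```bash
python3 - <<'E'
from h import *
ms={n:camera_model(n) for n in("scene","side")};M=list(ms.values())
ims={}
for n in("scene","side"):
    ims[n]=camera(n)[:,:,::-1].copy()
    hsv=cv2.cvtColor(ims[n],cv2.COLOR_BGR2HSV)
    k=cv2.inRange(hsv,np.array((0,170,90)),np.array((4,255,255)))
    N,l,st,c=cv2.connectedComponentsWithStats(k)
    print(n,"red",[(c[i].round(1).tolist(),st[i].tolist()) for i in range(1,N) if st[i,4]>15 and abs(c[i][1]-290)<40])
    k=cv2.inRange(hsv,np.array((18,110,130)),np.array((32,255,255)))
    N,l,st,c=cv2.connectedComponentsWithStats(k)
    print(n,"gold",[(c[i].round(1).tolist(),int(st[i,4])) for i in range(1,N) if st[i,4]>250])
a=cv2.resize(ims["scene"][190:390,210:490],(800,571),interpolation=cv2.INTER_CUBIC)
cv2.imwrite("pics/e_scene.png",a)
a=cv2.resize(ims["side"][140:420,110:400],None,fx=2,fy=2,interpolation=cv2.INTER_CUBIC);cv2.imwrite("pics/e_side.png",a)
E
python3 st.py
```

```text
scene red []
scene gold [([263.4, 186.6], 500), ([190.2, 200.2], 459), ([221.4, 278.7], 539), ([363.4, 290.4], 726)]
side red [([260.5, 293.4], [257, 289, 10, 11, 69])]
side gold [([362.4, 106.3], 728), ([417.9, 151.7], 1155), ([260.6, 176.5], 449), ([496.2, 224.9], 776), ([219.4, 280.4], 1184)]
t 23.85 tcp [ 0.5915 -0.2053  0.2131] rail [-123.3 -199.5] push ang 78.55 down [-0.005 -0.05  -0.999] ft [-0.11  0.86 -0.33] grip 0.005 q [ 0.87  0.58 -0.86  1.63  0.52  1.17 -0.32]
```

View pics/e_scene.png

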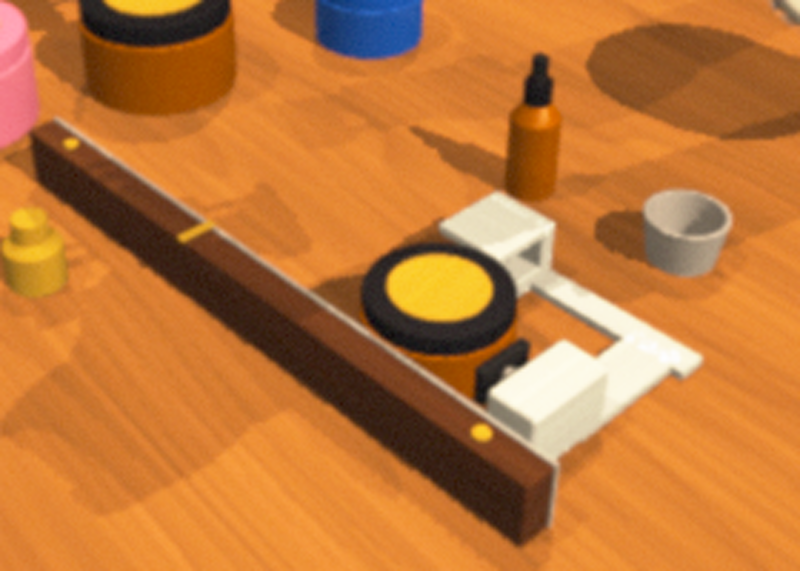

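View pics/e_side.png

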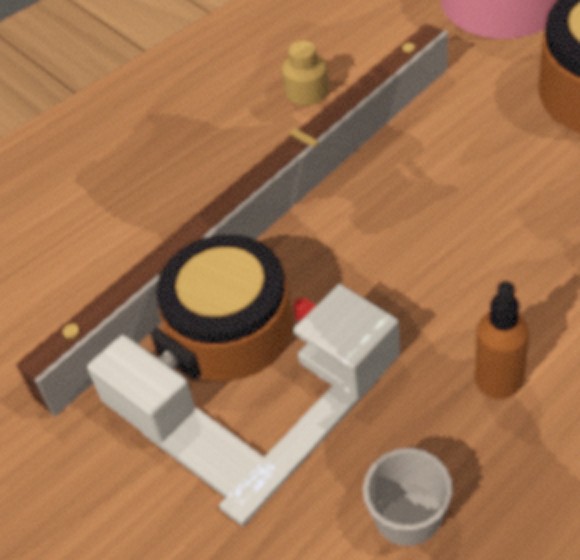

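Run:
```python
from h import *
M=[camera_model("scene"),camera_model("side")]
i0=cv2.imread("pics/side0.png");i1=camera("side")[:,:,::-1].copy()
for im in(i0,i1):
    hsv=cv2.cvtColor(im,cv2.COLOR_BGR2HSV)[280:305,245:280]
    k=cv2.inRange(hsv,np.array((0,150,90)),np.array((6,255,255)))
    N,l,st,c=cv2.connectedComponentsWithStats(k);i=1+st[1:,4].argmax();print(c[i].round(2)+[245,280],st[i])
p,r=tri(M,((363.4,290.4),(219.4,280.4)));print("jar label",p.round(4),w2r(p).round(1),np.round(r,1))
cv2.imwrite("pics/cmp.png",cv2.resize(np.hstack([i0[270:320,235:285],i1[270:320,235:285]]),None,fx=7,fy=7,interpolation=cv2.INTER_NEAREST))
# bystander shifts
for nm,b in(("dropper",(345,280,380,345)),("cup",(285,360,345,415)),("block",(245,155,280,195))):
    a,c=[cv2.cvtColor(i[b[1]:b[3],b[0]:b[2]],cv2.COLOR_BGR2GRAY).astype(np.float32) for i in(i0,i1)]
    print(nm,cv2.phaseCorrelate(a,c))
```

```text
[260.57 293.34] [12  9 10 11 70]
[260.73 293.27] [12  9 10 11 79]
jar label [0.6425 0.1033 0.0582] [-45.4 103.4] [0.2 0.2]
dropper ((-0.06330869378306048, -0.013547220634130497), 0.9710626421887197)
cup ((0.04535319842863217, -0.03609009359805526), 0.936726778878106)
block ((-0.07297821044096864, -0.07004235034911943), 0.8544971221023135)
```

View pics/cmp.png

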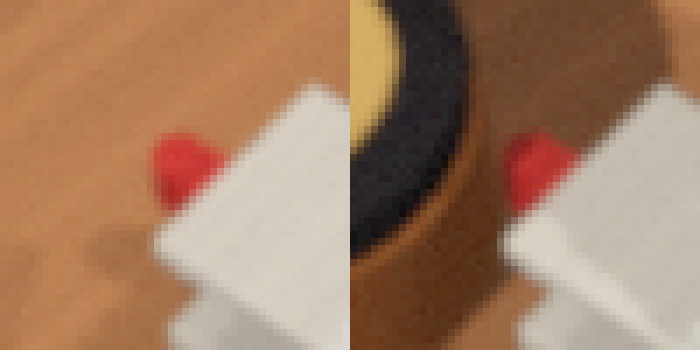

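The before and after crops match. The catch sits at the same pixels, (260.6,293.3) and (260.7,293.3), so it is fully out, and the jar is home. The bystanders haven't moved and the hand is clear, so I'll hand in.

```bash
python3 -c "
from workcell import *
print(job_done(), observe()['t'])"
```

```text
the job is handed in; nothing more can be done
the job is handed in; nothing more can be done
```

The jar is in its keeper, and I handed the job in at about 24 s; no verdict was reported. I pushed the smaller amber jar square onto the rail at y ≈ -119 mm. From the other side I then slid it along the rail, with the finger face tilted about 15° toward it. It went past the catch and up to the bumper, where I stopped on the force rise and took the hand away.

**Last checks:**
- **Jar position:** two-view measurement puts it at rail x = -45.4 mm, y = 103.4 mm, lid height 58 mm. It is upright and against the rail.
- **Catch:** its pixels match the starting picture, so it is fully out.
- **Bystanders:** the dropper, cup and brass weight shifted less than 0.1 pixel in the side view.
- **Force:** the highest reading at the end of a move was about 12.5 N at the catch. I had no readings within moves, so short peaks went unseen.

**What disagreed:**
- **Rail face position:** the first estimate from the fixed cameras was about 2.4 mm off the wrist view. I used the wrist value, and contact with the rail confirmed it.
- **Tool lean:** the tool leaned nearly 3° under load while passing the catch, with no visible effect on the jar.

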